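# Seat the canister lid and hold its label home in the rail

### The job

The cream canister in the pantry tray has just been refilled: first press its wooden lid down until it is fully seated. Then take the blue label holder out of its dark wooden stand, push it upright down behind the metal lip of the tray's label rail, centred in front of the canister (its card facing out of the tray), and press it fully home against the sprung strip. Finish while still holding it pressed home, since it springs up when let go; leave the canister, the jar, the lemon and the garlic where they are.

Things in the scene. Friction and masses are not known exactly. Their poses are not given: they have to be found in the camera images.
- tray: Fixed pale wooden pantry tray, 175 (x) x 300 (y) mm, floor 12 mm thick; origin at the middle of its length, 100 mm behind its front edge, on the worktop; z up, its -x side is the front (to the robot, turned up to 0.17 rad). Canister and jar stand at x = 15 mm, y = +75 and -75 mm (cork discs), in either order. The label rail runs along the front edge, see point rail.
- rail (a point): Middle of the rail slot (tray point -90, 0, 34 mm), axes as the tray's. The slot runs along y the tray's whole length and is 8 mm wide in x, between an aluminium lip in front (5 mm thick, straight to z = 34 mm, above that a flare leans outwards to z = 43 mm: mouth about 14 mm) and a wooden back board (6 mm thick, 55 mm high).
- strip (a joint): Black sprung strip that is the floor of the whole rail slot: 0 = up (its top at z = 18 mm above the worktop), 0.008 m = fully down (top at z = 10 mm); it stops there. Spring: about 2.7 N when it begins to move, 8 N fully down. It counts as pressed home beyond 0.006.
- canister: Loose cream canister, 97 mm across, body 100 mm high, 0.75 kg, standing on the tray floor (12 mm above the worktop) on one of the two places; origin at the centre of its underside, z up. Its pale wooden lid with a knob (20 mm across) is the moving part.
- canister_lid (a joint): How far the lid stands up out of the canister (m): 0 = fully seated, starts 0.008 to 0.014. It slides stiffly, about 6 N, and stops hard at 0; it stays where it is left.
- lid_knob (a point): Centre of the top of the lid's knob: 130 mm above the canister's underside when the lid is seated, higher by the joint value when not.
- mustard: Loose jar with red lid, 62 mm across, 90 mm high, on the other place in the tray; leave it. Origin at the centre of its underside.
- stand: Fixed dark wooden block 50 (x) x 85 (y) x 32 (z) mm with a slot along its y, 6.5 mm wide, 62 mm long, 24 mm deep, in which the label holder stands; origin at the centre of its underside on the worktop.
- label: Blue plastic label holder, about 40 g, upright in the stand: plate 5 (x) x 60 (y) x 88 (z) mm, on top a ribbed grip tab 10 mm thick (x), 32 mm wide (y), z = 82 to 106 mm (top). White blank card on its -x face. Origin: centre of its bottom edge, 8 mm above the worktop in the stand, 10 mm when pressed home. Take it by the tab, across its 10 mm.
- lemon: Yellow lemon, 71x53x51 mm, loose bystander behind the stand.
- garlic: Garlic bulb, 56 mm, loose bystander behind the stand.
Mind the look-alikes: they are no part of the job. Leave any pink look-alike of the canister alone. Of the things shaped like the label, the blue one is meant.

How it is judged:
On the way, in this order (a step that is already met when the one before it is completed fails the run):
1. the canister lid is pressed down until seated (within 2 mm), the label holder still in its stand (value of joint canister_lid below 0.002 m and distance of label from where it was at the start of the episode below 0.03 m), for 0.2 s.
2. the label holder is behind the lip and pressed home (value of joint strip above 0.006 m and z of label in the frame of tray below 0.0125 m and x of label in the frame of tray between -0.094 and -0.086 m), for 0.3 s.
At the end, for the whole second after the job is handed in: Lid seated within 2 mm; label holder upright (10 degrees) in the rail slot, card out, within 20 mm of the canister place's centre along the rail, its bottom at most 12.5 mm above the worktop (strip beyond 6 of 8 mm), still held there by the fingers, at rest (all of step 2 and value of joint canister_lid below 0.002 m and angle between label's own z axis and vertical below 0.17 rad and x of tray in the frame of label above 0.05 m and ((y of canister in the frame of tray above 0 m and y of label in the frame of tray between 0.055 and 0.095 m) or (y of canister in the frame of tray below 0 m and y of label in the frame of tray between -0.095 and -0.055 m)) and contact force between the fingers and label above 1 N and linear speed of label below 0.02 m/s); the arm keeps its last pose, push and grip.
It fails at once if the canister is shoved more than 25 mm or tipped (distance of canister from where it was at the start of the episode above 0.025 m or angle between canister's own z axis and vertical above 0.25 rad).
It fails at once if the jar, the lemon or the garlic is shoved more than 25 mm (distance of any of mustard, lemon, garlic from where it was at the start of the episode above 0.025 m).
It also fails if it takes over 50 s, if anything falls off the work surface, if the arm or the gripper's body presses on something with over 40 N, if the wrist force passes 120 N, or if a joint passes its speed limit or range.

### The arm

A 7-joint arm with a two-finger parallel gripper is mounted at the origin on a cart in front of the work surface, level with it; the furniture and walls round the work are solid. World frame = base frame: x ahead of the robot, y to its left, z up, the work surface at z = 0. Lengths are in m, angles in rad, forces in N, time in s.
With the tool pointing down it reaches from about 0.425 to 1.025 m from the base axis. Payload 3.6 kg.
Tool frame: the origin (TCP) lies at the very end of the fingers, on their centre line; the grasp point (between the pads) lies 19 mm behind it (env.hold_point_z is the distance from the TCP to the grasp point, in m); z points along the fingers, y is the line along which they close (so a half turn about z gives the same grasp; the last joint's range is limited). The gripper opens to 85 mm and grips with 20 to 120 N. Pads are 22 mm wide; open, the fingers measure 114 mm over their backs; the gripper's body (76 mm by 85 mm) begins 54 mm behind the grasp point. The pads swing forward as they close: fully open they stand 13 mm farther back than shut.
Start: joints at [-1.357, 0.591, 0.048, 1.609, -0.033, 0.943, -0.034], TCP at [0.22, 0.691, 0.207] pointing down, gripper open.
Joint ranges: [-2.69, 2.69], [-0.47, 2.24], [-1.27, 1.36], [0.19, 2.51], [-1.53, 4.68], [0.08, 2.07], [-3.09, 3.09]. Speed limits (rad/s): [2.57, 2.57, 3.14, 3.14, 3.14, 3.14, 3.14].

### API

Orientations are given as a unit quaternion [w, x, y, z].
In Python, from rig import env gives the robot as it stands. The module is installed in compiled form; this text tells all that it offers.
- The arm moves only by the tool drive_tool, never from a script. Its argument "motion" is a list of rows, each a list of 3 entries, a list of its own where there are three numbers: the turn, a rotation vector about the world's x, y, z scaled (see below), then the shift along the world's x, y, z scaled (see below), then the opening in per cent of the stroke, from 0 (shut) to 100 (fully open). A call has 1 to 10 rows; each row shifts and turns the commanded pose from where the row before left it; what a row does not reach is not made up. The controller multiplies each number of a shift by 0.3 m and each number of a turn by 180 degrees. A row lasts 1/10 s, in which the tool goes at most 50 mm and 8.59 degrees, less where a joint would pass 70% of its speed; a pose out of reach is approached as far as the arm can. A call with a number of a shift or a turn outside -1 to 1 is refused whole. A call with a gripper value outside its range is refused whole. The fingers move at their own pace and stop on an object; "force" is the grip in N (left out, the last holds). Time passes only in rows, so rows that do not move let the fingers close. It gives the time, the measured TCP pose, the force, the opening and the grip force at its end, in the units of the state.
- env.sense(): the state, without advancing time (a new reading comes with each control period).
- env.read_camera(name): name is "scene" or "top" or "wrist"; returns a dict with "color" (400x640x3 uint8, red, green, blue), "K" (3x3 intrinsics, pixels), "view" (4x4, takes a point from world to camera coordinates); the wrist camera has in their place "T_tool_cam" (4x4, takes a point from camera to tool coordinates, whose origin is the TCP and whose axes are the flange's). Camera axes: x right, y up, looking along -z (the intrinsics and any distortion apply to the point x, -y, -z); pixel columns grow to the right and rows downward; lengths in m; the calibration is good to about 2 mm. A picture is of the moment at which its call begins: read the wrist's pose just before it. There is no depth.
- env.job_done(): hands the job in; it is judged then, once.
The state is a dict: "time": time; "joints": joint angles; "qd": joint speeds; "joint_torque": joint torques, N m; "position": TCP position; "tcp_rot": TCP orientation; "ft_force": force on the tool from outside, world axes, zero at the start; "torque": the same for the moment, N m; "grip_width": opening from 0.0 (shut) to 1.0 (fully open); "grasp_force": force on a finger pad.
Only numpy, scipy, OpenCV 4.12 (cv2) and the standard library are available. Lean on these libraries where they do the work, as an engineer would, in place of code of your own. Each camera call takes 0.05 s, during which the arm holds its last target. There are 200 camera calls.

## Working session

There is one attempt and no reset: what is moved stays moved. The work goes in short steps, Python scripts to look and compute and a tool call to move; the robot and the scene stay as the last step left them, time stands still between calls to the robot, and variables do not carry over. Pictures are saved under pics/ and viewed, at most 10 in all, crops included, and the job is handed in when it is done.

Besides the shell and the picture viewer there is one more tool, called after ">>>" in YAML: its name, and indented under it one key for each argument. drive_tool: Moves the arm, as the interface text tells. Shifts and turns lie within -1 to 1; 1 stands for 0.3 m of shift or 180 degrees of turn. Its arguments: {"type":"object","properties":{"motion":{"type":"array","items":{"type":"array"}},"force":{"type":"number"}},"required":["motion"]}

```bash
mkdir -p pics; cat > h.py <<'E'
import numpy as np, cv2
from rig import env
def shot(n):
    s=env.sense(); r=env.read_camera(n); np.savez(f'pics/{n}.npz',pos=s['position'],rot=s['tcp_rot'],**{k:v for k,v in r.items()})
    return r
def load(n): return dict(np.load(f'pics/{n}.npz',allow_pickle=True))
def R(q):
    w,x,y,z=q
    from scipy.spatial.transform import Rotation as Ro
    return Ro.from_quat([x,y,z,w]).as_matrix()
def c2w(d):
    if 'view' in d: return np.linalg.inv(d['view'])
    T=np.eye(4);T[:3,:3]=R(d['rot']);T[:3,3]=d['pos']
    return T@d['T_tool_cam']
def ray(d,u,v):
    K=d['K'];M=c2w(d)
    c=np.array([(u-K[0,2])/K[0,0],-(v-K[1,2])/K[1,1],-1.])
    return M[:3,3],M[:3,:3]@c
def on_z(d,u,v,z):
    o,r=ray(d,u,v); return o+r*(z-o[2])/r[2]
def proj(d,p):
    c=np.linalg.inv(c2w(d))@np.r_[p,1]; K=d['K']
    return K[0,0]*c[0]/-c[2]+K[0,2], K[1,1]*-c[1]/-c[2]+K[1,2]
E
python3 - <<'E'
from h import *
print(env.sense())
for n in('scene','top','wrist'):
    r=shot(n); print(n,[k for k in r],r['K'].tolist(), c2w(load(n)).round(3).tolist())
    cv2.imwrite(f'pics/{n}0.png',r['color'][:,:,::-1])
E
```

```text
{'time': 0.0, 'joints': array([-1.35649897,  0.59215098,  0.04827802,  1.60987604, -0.03328259,
        0.94268918, -0.03368719]), 'qd': array([ 0.00157318,  0.00189025,  0.00092078, -0.00097185,  0.00084994,
        0.00137157,  0.00116937]), 'joint_torque': array([-1.98554926e-04, -5.48689127e+01,  1.54599220e+00, -1.98122746e+01,
        9.35952296e-03,  8.82810156e-03,  2.15514007e-06]), 'position': array([0.21935961, 0.69006199, 0.20599736]), 'tcp_rot': array([-1.11238460e-04,  1.53232358e-01,  9.88189506e-01, -1.15441021e-03]), 'ft_force': array([ 0.21010875,  0.4174951 , -0.4127451 ]), 'torque': array([ 0.01974685,  0.00021072, -0.01121628]), 'grasp_force': 0.0, 'grip_width': 1.0021134999340071}
scene ['color', 'K', 'view'] [[446.8426905903189, 0.0, 317.3083563172451], [0.0, 446.8426905903189, 208.84602998855584], [0.0, 0.0, 1.0]] [[-0.457, 0.399, -0.795, -0.243], [-0.889, -0.198, 0.412, 0.566], [0.007, 0.895, 0.445, 0.538], [0.0, 0.0, 0.0, 1.0]]
top ['color', 'K', 'view'] [[503.1631694551758, 0.0, 313.6778795282984], [0.0, 503.1631694551758, 188.29011030420125], [0.0, 0.0, 1.0]] [[-0.038, 0.978, -0.204, 0.281], [-0.999, -0.038, 0.006, 0.155], [-0.002, 0.204, 0.979, 1.228], [0.0, 0.0, 0.0, 1.0]]
wrist ['color', 'K', 'T_tool_cam'] [[342.2676218791196, 0.0, 320.48469159995625], [0.0, 342.2676218791196, 202.3144297303946], [0.0, 0.0, 1.0]] [[0.302, -0.919, -0.252, 0.156], [0.953, 0.291, 0.081, 0.709], [-0.001, -0.265, 0.964, 0.372], [0.0, 0.0, 0.0, 1.0]]
```

View pics/scene0.png

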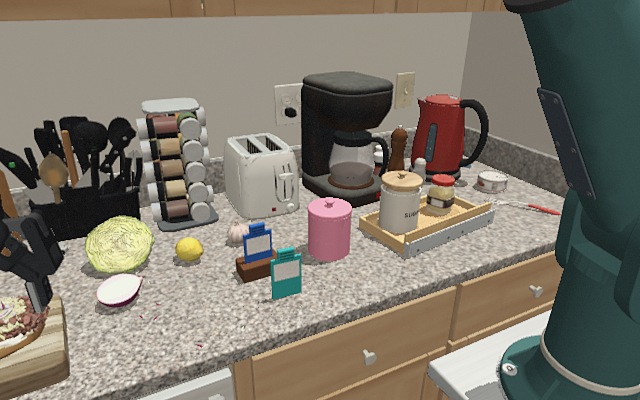

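View pics/top0.png

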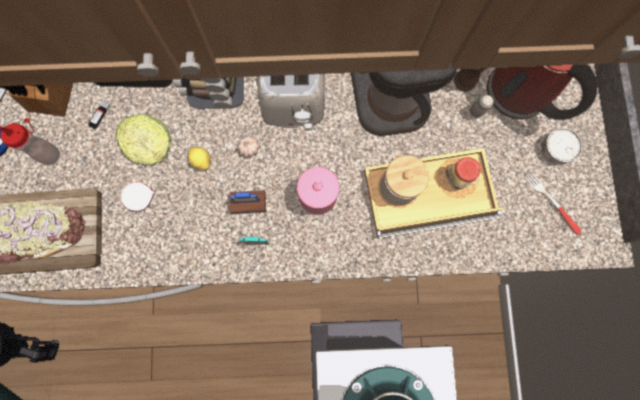

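Scene view: the cream canister is at (400,205) and its pink look-alike at (329,228). The blue label is in the dark stand at (258,243) and the teal look-alike at (287,273). In the top view they are cream (406,180), pink (318,188), blue (243,197) and teal (254,240). I choose cream and blue. Next is a close crop plus colour masks.

```bash
python3 - <<'E'
from h import *
t=load('top');s=load('scene')
a=cv2.resize(t['color'][140:240,360:505],None,fx=4,fy=4,interpolation=cv2.INTER_CUBIC)
b=cv2.resize(s['color'][160:310,225:465],None,fx=3,fy=3,interpolation=cv2.INTER_CUBIC)
b=cv2.resize(s['color'][165:305,225:500],None,fx=2,fy=2,interpolation=cv2.INTER_CUBIC)
c=cv2.resize(t['color'][180:250,220:275],None,fx=4,fy=4,interpolation=cv2.INTER_CUBIC)
W=np.zeros((600,800,3),np.uint8); W[:280,:550]=b; 
W[280:600,:580]=cv2.resize(a,(580,400))[:320]; W[300:580,580:800]=c
cv2.imwrite('pics/crop1.png',W[:,:,::-1])
for n,d in(('top',t),('scene',s)):
    h=cv2.cvtColor(d['color'],cv2.COLOR_RGB2HSV)
    def comps(lo,hi,nm,mn=25):
        m=cv2.inRange(h,np.array(lo),np.array(hi)); k,l,st,ce=cv2.connectedComponentsWithStats(m)
        for i in range(1,k):
            if st[i,4]>mn: print(n,nm,st[i].tolist(),ce[i].round(1).tolist())
    comps((108,120,60),(125,255,255),'blue'); comps((80,120,60),(95,255,255),'teal',60)
    comps((18,120,150),(28,255,255),'tray',100)
E
```

```text
top blue [0, 144, 7, 11, 47] [2.3, 148.3]
top blue [231, 193, 25, 5, 74] [242.9, 194.9]
top tray [188, 148, 22, 22, 286] [198.9, 158.5]
scene blue [243, 225, 29, 38, 405] [256.3, 242.6]
scene teal [270, 247, 31, 52, 844] [285.4, 274.8]
scene tray [176, 238, 27, 20, 408] [188.5, 247.7]
```

View pics/crop1.png

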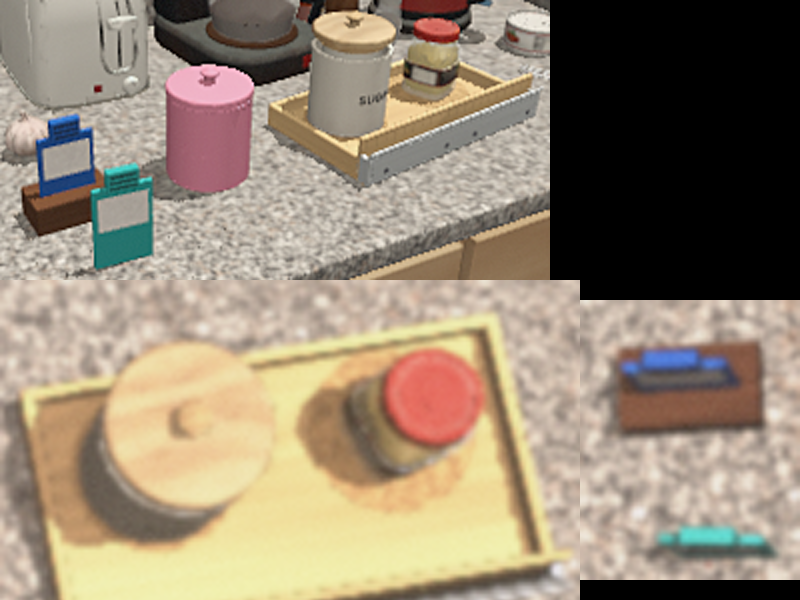

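The crop confirms the choice. The cream "SUGAR" canister stands in the tray, with its knob at top pixel (408,174.5). The blue label is in the dark stand, with its tab top at top (242.5,195) and scene (257,223.5).

```bash
python3 - <<'E'
from h import *
t=load('top');s=load('scene')
def tri(p,q):
    o1,r1=ray(t,*p);o2,r2=ray(s,*q)
    A=np.c_[r1,-r2];x=np.linalg.lstsq(A,o2-o1,rcond=None)[0]
    a,b=o1+r1*x[0],o2+r2*x[1];return ((a+b)/2).round(3),np.linalg.norm(a-b).round(4)
print('knob z.153',on_z(t,408,174.5,.153).round(3))
print('knob tri',tri((408,174.5),(225+353/2,165+18/2)))
print('tab tri',tri((242.5,194.5),(257,223.5)),on_z(t,242.5,194.5,.114).round(3))
for n,p,z in(('BL',(366,168),.04),('BR',(484,152),.04),('FR',(497,212),.043),('FL',(379,232),.043)):print(n,on_z(t,*p,z).round(3))
print('jar',on_z(t,360+433/4,140+110/4,.102).round(3))
# stand corners
for p in((618,345),(760,342),(763,424),(622,432)):print('st',on_z(t,220+(p[0]-580)/4,180+(p[1]-300)/4,.032).round(3))
print(R(env.sense()['tcp_rot']).round(3).tolist())
E
```

```text
knob z.153 [ 0.528 -0.059  0.153]
knob tri (array([ 0.53 , -0.059,  0.146]), np.float64(0.0041))
tab tri (array([0.505, 0.311, 0.115]), np.float64(0.0031)) [0.505 0.31  0.114]
BL [0.574 0.019 0.04 ]
BR [ 0.603 -0.272  0.04 ]
FR [ 0.453 -0.286  0.043]
FL [ 0.416 -0.002  0.043]
jar [ 0.55  -0.209  0.102]
st [0.53  0.353 0.032]
st [0.529 0.267 0.032]
st [0.479 0.266 0.032]
st [0.477 0.351 0.032]
[[-0.953, 0.303, -0.0], [0.303, 0.953, -0.002], [-0.0, -0.002, -1.0]]
```

>>> drive_tool:
  motion:
    - [[0, 0, -0.0395], [0.083, -0.126, 0.028], 100]
    - [[0, 0, -0.0395], [0.083, -0.126, 0.028], 100]
    - [[0, 0, -0.0395], [0.083, -0.126, 0.028], 100]
    - [[0, 0, -0.0395], [0.083, -0.126, 0.028], 100]
    - [[0, 0, -0.0395], [0.083, -0.126, 0.028], 100]
    - [[0, 0, -0.0395], [0.083, -0.126, 0.028], 100]
    - [[0, 0, -0.0395], [0.083, -0.126, 0.028], 100]
    - [[0, 0, -0.0395], [0.083, -0.126, 0.028], 100]
    - [[0, 0, -0.0395], [0.083, -0.126, 0.028], 100]
    - [[0, 0, -0.0395], [0.083, -0.126, 0.028], 100]

```text
time: 1.15
position: [0.4691, 0.3112, 0.2915]
tcp_rot: [-0.0, 0.701, 0.713, -0.0]
ft_force: [0.6, 0.0, -0.0]
grip_width: 1.002
grasp_force: 0.0
```

>>> drive_tool:
  motion:
    - [[0, 0, 0], [0, 0, 0], 100]
    - [[0, 0, 0], [0, 0, 0], 100]

```text
time: 1.35
position: [0.4693, 0.3117, 0.2914]
tcp_rot: [-0.0, 0.7, 0.714, 0.0]
ft_force: [-0.6, 0.0, -0.3]
grip_width: 0.997
grasp_force: 0.0
```

```bash
python3 - <<'E'
from h import *
r=shot('wrist'); cv2.imwrite('pics/w1.png',r['color'][:,:,::-1]); d=load('wrist')
np.savez('pics/wlab.npz',**d)
print(d['pos'],R(d['rot']).round(3).tolist(),proj(d,[.505,.311,.114]),env.sense()['ft_force'])
E
```

```text
[0.46926854 0.31166521 0.29140019] [[-0.019, 1.0, 0.0], [1.0, 0.019, 0.0], [0.0, 0.0, -1.0]] (np.float64(355.5074043007723), np.float64(176.40779505833274)) [ 0.16436162  0.22050286 -0.02857953]
```

View pics/w1.png

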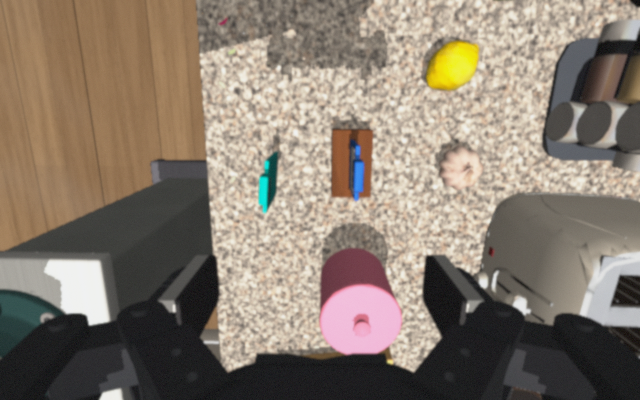

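The label tab is at (357,178), within 2 px of the prediction. The stand, pink canister (360,310), lemon (453,65) and garlic (460,167) are as expected. Next I go over the tray.

>>> drive_tool:
  motion:
    - [[0, 0, 0.0044], [0.008, -0.148, 0.026], 0]
    - [[0, 0, 0.0044], [0.008, -0.148, 0.026], 0]
    - [[0, 0, 0.0044], [0.008, -0.148, 0.026], 0]
    - [[0, 0, 0.0044], [0.008, -0.148, 0.026], 0]
    - [[0, 0, 0.0044], [0.008, -0.148, 0.026], 0]
    - [[0, 0, 0.0044], [0.008, -0.148, 0.026], 0]
    - [[0, 0, 0.0044], [0.008, -0.148, 0.026], 0]
    - [[0, 0, 0.0044], [0.008, -0.148, 0.026], 0]
    - [[0, 0, 0.0044], [0.008, -0.148, 0.026], 0]
    - [[0, 0, 0], [0, 0, 0], 0]

```text
time: 2.4
position: [0.4906, -0.0922, 0.3627]
tcp_rot: [0.002, 0.656, 0.755, -0.0]
ft_force: [0.3, -0.1, -0.5]
grip_width: -0.002
grasp_force: 0.0
```

>>> drive_tool:
  motion:
    - [[0, 0, 0], [0, 0, 0], 0]
    - [[0, 0, 0], [0, 0, 0], 0]

```text
time: 2.6
position: [0.4903, -0.0839, 0.3607]
tcp_rot: [-0.001, 0.652, 0.758, -0.0]
ft_force: [-0.8, 0.3, 0.6]
grip_width: 0.001
grasp_force: 0.0
```

```bash
python3 - <<'E'
from h import *
r=shot('wrist'); cv2.imwrite('pics/w2.png',r['color'][:,:,::-1]); d=load('wrist')
np.savez('pics/wtray.npz',**d)
O=np.array([.524,-.135]);psi=.145
def T(x,y,z):return [O[0]+x*np.cos(psi)-y*np.sin(psi),O[1]+x*np.sin(psi)+y*np.cos(psi),z]
print(d['pos'],R(d['rot']).round(3).tolist(),'knob',proj(d,T(.015,.075,.153)))
for y in(.15,-.15):
  for x,z in((-.1,.043),(-.086,.055),(-.08,.055)):print(x,y,np.round(proj(d,T(x,y,z)),1))
E
```

```text
[ 0.49030631 -0.08385996  0.36069867] [[-0.15, 0.989, -0.001], [0.989, 0.15, 0.001], [0.001, -0.001, -1.0]] knob (np.float64(358.64010996512377), np.float64(152.61790172488003))
-0.1 0.15 [266.1  85.9]
-0.086 0.15 [275.4  85.4]
-0.08 0.15 [280.   85.4]
-0.1 -0.15 [272.7 287.3]
-0.086 -0.15 [280.8 291.3]
-0.08 -0.15 [284.7 291.3]
```

View pics/w2.png

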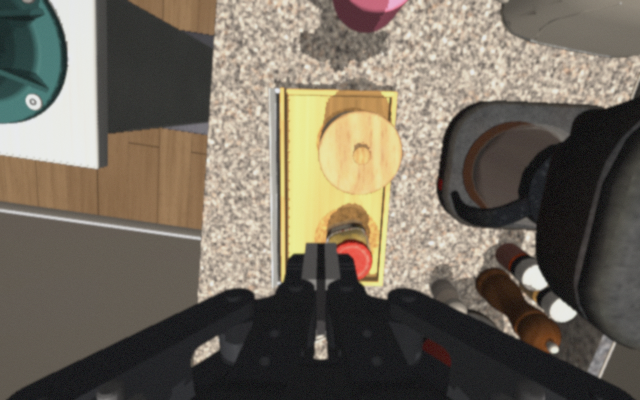

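The knob is at (361,153), against a prediction of (358.6,152.6). The rail lip runs from about (274,90) to (277,280). I'll fit the rail lines precisely.

```bash
python3 - <<'E'
from h import *
d=load('wtray');im=d['color']
h=cv2.cvtColor(im,cv2.COLOR_RGB2HSV)
for v in(110,150,190,230): print(v,[(u,)+tuple(im[v,u].tolist()) for u in range(268,292)])
# knob: darker ring crop
hh=cv2.resize(im[80:240,255:410],None,fx=3.7,fy=3.7,interpolation=cv2.INTER_CUBIC)
cv2.imwrite('pics/c3.png',hh[:,:,::-1])
l=load('wlab');h=cv2.cvtColor(l['color'],cv2.COLOR_RGB2HSV);m=cv2.inRange(h,np.array((105,120,50)),np.array((125,255,255)));m[:,:340]=0;m[:,380:]=0;m[:120]=0;m[220:]=0
for v in range(135,205,3):
    x=np.nonzero(m[v])[0]; print(v,x.min() if len(x) else None,x.max() if len(x) else None,end='; ')
E
```

```text
110 [(268, 189, 180, 167), (269, 201, 196, 185), (270, 191, 188, 179), (271, 177, 175, 166), (272, 172, 172, 164), (273, 174, 171, 163), (274, 173, 170, 165), (275, 164, 163, 158), (276, 123, 121, 118), (277, 82, 79, 76), (278, 83, 75, 62), (279, 155, 131, 92), (280, 220, 193, 125), (281, 235, 218, 138), (282, 234, 218, 134), (283, 220, 196, 118), (284, 160, 135, 83), (285, 105, 84, 54), (286, 111, 87, 54), (287, 149, 116, 73), (288, 186, 150, 91), (289, 216, 189, 115), (290, 231, 218, 134), (291, 235, 227, 141)]
150 [(268, 199, 185, 170), (269, 205, 198, 186), (270, 213, 209, 203), (271, 193, 191, 185), (272, 176, 175, 168), (273, 170, 169, 161), (274, 168, 164, 158), (275, 150, 148, 144), (276, 112, 111, 106), (277, 78, 75, 71), (278, 74, 67, 59), (279, 123, 102, 68), (280, 191, 161, 99), (281, 228, 205, 124), (282, 234, 216, 132), (283, 223, 197, 117), (284, 175, 147, 90), (285, 119, 96, 61), (286, 116, 94, 60), (287, 161, 134, 82), (288, 207, 181, 109), (289, 226, 209, 126), (290, 234, 222, 136), (291, 235, 226, 141)]
190 [(268, 206, 186, 166), (269, 206, 194, 179), (270, 215, 21
[... 600 characters left out ...]
, 177, 174, 167), (275, 171, 168, 160), (276, 155, 153, 148), (277, 114, 113, 107), (278, 81, 77, 76), (279, 91, 81, 68), (280, 157, 132, 86), (281, 219, 189, 116), (282, 234, 216, 133), (283, 234, 214, 130), (284, 217, 183, 110), (285, 156, 126, 76), (286, 112, 89, 54), (287, 145, 118, 73), (288, 201, 178, 108), (289, 229, 222, 135), (290, 236, 232, 148), (291, 236, 232, 148)]
135 None None; 138 None None; 141 351 354; 144 351 356; 147 354 359; 150 355 359; 153 355 359; 156 355 358; 159 355 359; 162 354 362; 165 354 363; 168 354 363; 171 354 363; 174 354 362; 177 353 362; 180 353 362; 183 353 362; 186 353 362; 189 354 362; 192 354 358; 195 354 357; 198 354 357; 201 None None; 204 None None;
```

View pics/c3.png

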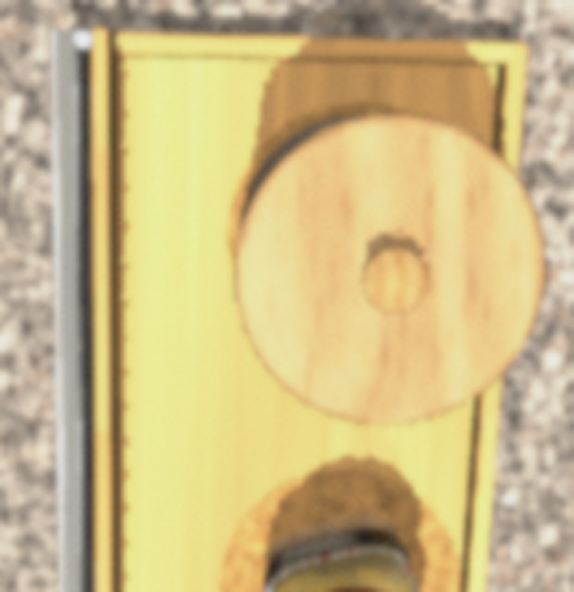

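The crop shows the knob top at about (362.3,155.1) and the back board between u≈279.5 and 284.8, parallel to the image columns.

```bash
python3 - <<'E'
from h import *
d=load('wtray')
k=on_z(d,362.3,155.1,.153);print('knob',k)
P=np.array([on_z(d,u,v,.055)[:2] for v,u in((110,279.2),(150,279.6),(190,279.9),(230,280.1))])
Q=np.array([on_z(d,u,v,.055)[:2] for v,u in((110,284.3),(150,284.7),(190,284.9),(230,285.2))])
for X in(P,Q):
    c=X.mean(0);w=np.linalg.svd(X-c)[2][0];w*=np.sign(w[1]);print(c,'psi',np.arctan2(-w[0],w[1]))
M=(P+Q)/2;c=M.mean(0);w=np.linalg.svd(M-c)[2][0];w*=np.sign(w[1]);n=np.array([w[1],-w[0]])
# distance knob to board mid: expect 15+83=98mm
print('dist',(k[:2]-c)@n)
s=(k[:2]-c)@w; board=c+s*w; print('psi',np.arctan2(-w[0],w[1]),'rail pt by board',board-.007*n,' by knob',k[:2]-.105*n)
print('back end corner', on_z(d,284.8,88,.055))
l=load('wlab')
print('label tab mid',on_z(l,358,180,.114),on_z(l,353.5,190,.114),on_z(l,354,165,.114),on_z(l,362.5,165,.114),on_z(l,362.5,188,.114))
for v in (160,192):print(on_z(l,358,v,.114))
print('rate tool', env.sense()['position'])
E
```

```text
knob [ 0.53243672 -0.06067094  0.153     ]
[ 0.43652714 -0.11130501] psi 0.12802225475782913
[ 0.44352024 -0.11023416] psi 0.13169238932543592
dist 0.09812235422142948
psi 0.1298572488745974 rail pt by board [ 0.42819946 -0.07428351]  by knob [ 0.42832078 -0.07426767]
back end corner [ 4.29785702e-01 -3.93787513e-04  5.50000000e-02]
label tab mid [0.50772154 0.30732679 0.114     ] [0.50360154 0.29675708 0.114     ] [0.50292791 0.32265873 0.114     ] [0.51151044 0.3228302  0.114     ] [0.5127574  0.29905007 0.114     ]
[0.50671895 0.32779787 0.114     ]
[0.50833829 0.29473394 0.114     ]
rate tool [ 0.49029616 -0.08380814  0.3607001 ]
```

>>> drive_tool:
  motion:
    - [[0, 0, 0], [0.028, 0.0155, -0.124], 0]
    - [[0, 0, 0], [0.028, 0.0155, -0.124], 0]
    - [[0, 0, 0], [0.028, 0.0155, -0.124], 0]
    - [[0, 0, 0], [0.028, 0.0155, -0.124], 0]
    - [[0, 0, 0], [0.028, 0.0155, -0.124], 0]
    - [[0, 0, 0], [0, 0, 0], 0]
    - [[0, 0, 0], [0, 0, 0], 0]
    - [[0, 0, 0], [0, 0, 0], 0]

```text
time: 3.45
position: [0.5332, -0.0633, 0.1771]
tcp_rot: [0.001, 0.653, 0.757, 0.001]
ft_force: [0.2, 0.8, 0.3]
grip_width: -0.002
grasp_force: 0.0
```

>>> drive_tool:
  motion:
    - [[0, 0, 0], [0, 0, -0.02], 0]
    - [[0, 0, 0], [0, 0, -0.02], 0]
    - [[0, 0, 0], [0, 0, -0.02], 0]
    - [[0, 0, 0], [0, 0, -0.01], 0]
    - [[0, 0, 0], [0, 0, -0.01], 0]

```text
time: 3.95
position: [0.5321, -0.0635, 0.1511]
tcp_rot: [-0.0, 0.654, 0.757, -0.0]
ft_force: [-0.3, 0.5, 0.7]
grip_width: -0.003
grasp_force: 0.0
```

>>> drive_tool:
  motion:
    - [[0, 0, 0], [0, 0.005, -0.007], 0]
    - [[0, 0, 0], [0, 0, -0.007], 0]
    - [[0, 0, 0], [0, 0, -0.007], 0]

```text
time: 4.25
position: [0.5323, -0.0619, 0.1449]
tcp_rot: [0.0, 0.653, 0.757, 0.0]
ft_force: [-0.3, 0.6, -0.1]
grip_width: -0.001
grasp_force: 0.0
```

>>> drive_tool:
  motion:
    - [[0, 0, 0], [0, 0, -0.007], 0]
    - [[0, 0, 0], [0, 0, -0.007], 0]
    - [[0, 0, 0], [0, 0, 0], 0]

```text
time: 4.55
position: [0.532, -0.0619, 0.1406]
tcp_rot: [-0.0, 0.653, 0.757, -0.0]
ft_force: [-1.3, -0.1, -0.8]
grip_width: 0.003
grasp_force: 0.0
```

```bash
python3 - <<'E'
from h import *
a=shot('wrist')['color'];b=shot('scene')['color']
W=np.zeros((600,700,3),np.uint8)
W[:300,:600]=cv2.resize(a[150:400,70:570],(600,300)); W[300:600,:400]=cv2.resize(b[150:270,340:500],(400,300),interpolation=cv2.INTER_CUBIC)
cv2.imwrite('pics/c4.png',W[:,:,::-1]);print(env.sense()['ft_force'],env.sense()['position'])
E
```

```text
[-0.8193965  -0.66538018  0.57375374] [ 0.53223008 -0.06197161  0.14086889]
```

View pics/c4.png

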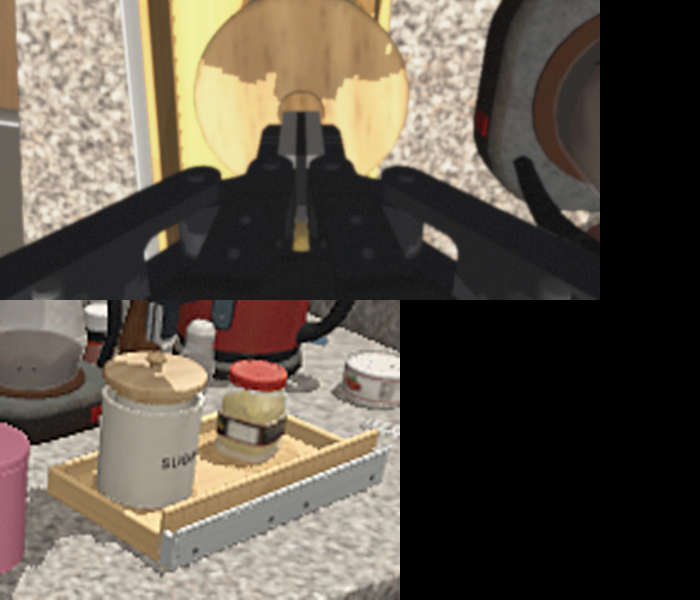

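```bash
python3 - <<'E'
from h import *
b=load('scene')['color'];a=cv2.imread('pics/scene0.png')[:,:,::-1]
df=(np.abs(b.astype(int)-a).sum(2)>60).astype(np.uint8)
k,l,st,ce=cv2.connectedComponentsWithStats(cv2.morphologyEx(df,cv2.MORPH_OPEN,np.ones((3,3))))
for i in range(1,k):
    if st[i,4]>40: print(st[i].tolist())
w=load('wrist');s=load('scene')
print('knob expected wrist',proj(w,[.532,-.061,.142]),proj(w,[.532,-.061,.153]))
print('tcp in wrist',proj(w,w['pos']),'tcp in scene',proj(s,w['pos']),env.sense()['joints'])
cv2.imwrite('pics/s2.png',np.vstack([b,w['color'][190:390]])[:,:,::-1])
E
```

```text
[394, 0, 54, 86, 3476]
[503, 0, 89, 267, 3957]
[613, 0, 27, 62, 772]
[544, 55, 14, 38, 261]
[385, 89, 44, 78, 1890]
[382, 174, 27, 13, 223]
[612, 174, 28, 8, 127]
[0, 199, 65, 113, 3546]
[325, 198, 27, 20, 363]
[233, 225, 143, 125, 4042]
[589, 243, 30, 26, 301]
[615, 276, 19, 18, 248]
[614, 294, 16, 22, 189]
[430, 361, 63, 39, 939]
[502, 362, 13, 9, 82]
knob expected wrist (np.float64(321.4213101076278), np.float64(238.22982405141596)) (np.float64(321.4909592523897), np.float64(246.54579947198675))
tcp in wrist (np.float64(321.20952198598985), np.float64(238.8909572818191)) tcp in scene (np.float64(402.84940936086844), np.float64(175.82542447560044)) [-0.33877484  0.49614809  0.50450492  2.10580409 -0.39999644  0.63199825
  0.58840357]
```

View pics/s2.png

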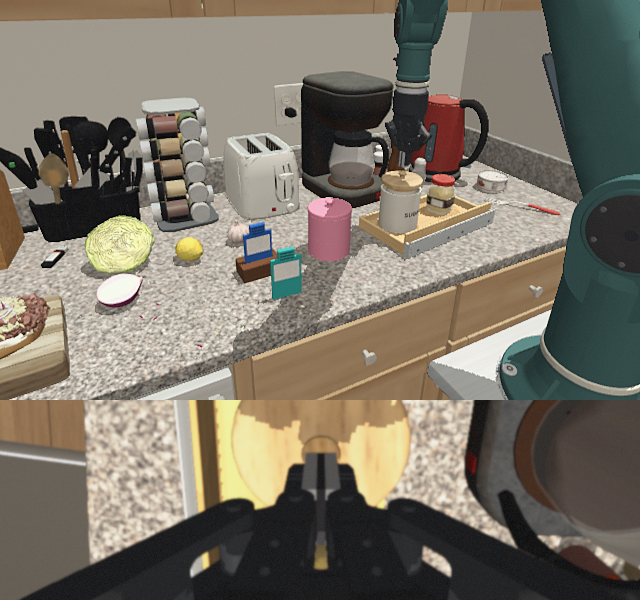

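The scene view shows the fingertips at (403,172), right at the knob. The wrist view shows the tip centred on the knob. I'll continue pressing gently.

>>> drive_tool:
  motion:
    - [[0, 0, 0], [0, 0.003, -0.005], 0]
    - [[0, 0, 0], [0, 0, -0.005], 0]

```text
time: 4.85
position: [0.5323, -0.0609, 0.1379]
tcp_rot: [0.0, 0.653, 0.757, 0.0]
ft_force: [0.2, 0.3, -0.2]
grip_width: -0.004
grasp_force: 0.0
```

>>> drive_tool:
  motion:
    - [[0, 0, 0], [0, 0, -0.005], 0]
    - [[0, 0, 0], [0, 0, -0.005], 0]

```text
time: 5.05
position: [0.5322, -0.061, 0.1348]
tcp_rot: [0.0, 0.653, 0.757, -0.0]
ft_force: [0.8, -0.3, -0.6]
grip_width: 0.005
grasp_force: 0.0
```

```bash
python3 - <<'E'
from h import *
w0=load('wrist'); shot('wrist');w=load('wrist')
p=w['pos']
for d in(w0,w):
    im=d['color']; print(d['pos'].round(4)); print([(v,)+tuple(im[v,330].tolist()) for v in range(205,262,2)])
    for z in(.13,.137,.142,.148,.153): print(z,'far edge',np.round(proj(d,[.5325-.01*.13,-.0607+.01,z]),1),'lid far edge(z-.02)',np.round(proj(d,[.5325-.0485*.13,-.0607+.0485,z-.018]),1))
A=cv2.resize(w0['color'][100:290,220:420],None,fx=2,fy=3);B=cv2.resize(w['color'][100:290,220:420],None,fx=2,fy=3)
cv2.imwrite('pics/c5.png',np.hstack([A,B])[:,:,::-1])
E
```

```text
[ 0.532  -0.0619  0.1406]
[(205, 166, 129, 91), (207, 164, 128, 87), (209, 165, 128, 88), (211, 166, 128, 88), (213, 165, 127, 86), (215, 168, 130, 90), (217, 166, 131, 90), (219, 167, 131, 91), (221, 166, 132, 91), (223, 165, 130, 90), (225, 161, 126, 86), (227, 138, 109, 77), (229, 147, 118, 79), (231, 173, 138, 91), (233, 176, 140, 93), (235, 180, 143, 93), (237, 184, 145, 97), (239, 183, 146, 98), (241, 168, 134, 92), (243, 106, 93, 81), (245, 82, 81, 79), (247, 84, 80, 79), (249, 82, 81, 79), (251, 83, 82, 80), (253, 85, 83, 80), (255, 85, 83, 82), (257, 87, 84, 81), (259, 84, 83, 82), (261, 84, 81, 80)]
0.13 far edge [322.7 212.2] lid far edge(z-.02) [323.9 136.5]
0.137 far edge [322.8 216.1] lid far edge(z-.02) [324.  137.5]
0.142 far edge [322.9 219.1] lid far edge(z-.02) [324.1 138.2]
0.148 far edge [322.9 222.9] lid far edge(z-.02) [324.2 139.2]
0.153 far edge [323.  226.3] lid far edge(z-.02) [324.3 140.1]
[ 0.5322 -0.061   0.1348]
[(205, 168, 132, 92), (207, 166, 130, 88), (209, 165, 131, 90), (211, 165, 130, 90), (213, 164, 128, 88), (215, 168, 131, 91), (217, 166, 130, 89), (219, 167, 132, 90), (221, 165, 130, 88), (223, 166, 131, 91), (225, 167, 132, 92), (227, 165, 131, 91), (229, 165, 128, 89), (231, 164, 129, 90), (233, 140, 111, 77), (235, 145, 116, 78), (237, 171, 135, 90), (239, 175, 137, 90), (241, 167, 133, 90), (243, 108, 96, 82), (245, 83, 83, 81), (247, 85, 82, 80), (249, 84, 82, 80), (251, 87, 84, 83), (253, 85, 84, 82), (255, 84, 84, 81), (257, 84, 81, 81), (259, 85, 82, 81), (261, 83, 81, 79)]
0.13 far edge [322.2 217. ] lid far edge(z-.02) [323.4 138.9]
0.137 far edge [322.2 221.3] lid far edge(z-.02) [323.5 140. ]
0.142 far edge [322.3 224.5] lid far edge(z-.02) [323.6 140.9]
0.148 far edge [322.4 228.6] lid far edge(z-.02) [323.7 142. ]
0.153 far edge [322.4 232.3] lid far edge(z-.02) [323.8 143. ]
```

View pics/c5.png

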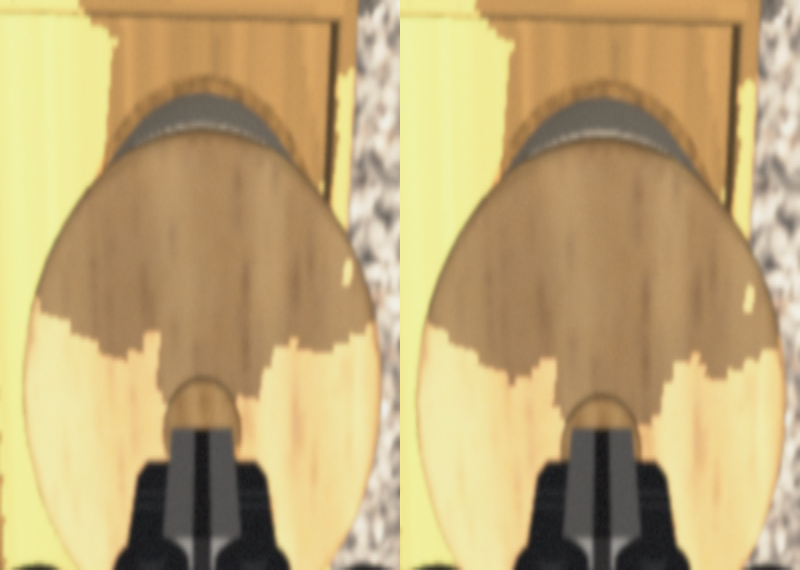

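```bash
python3 - <<'E'
from h import *
s=load('scene');im=s['color'];a=cv2.imread('pics/scene0.png')[:,:,::-1]
for z in(.13,.142,.153,.165):print(z,np.round(proj(s,[.532,-.061,z]),1))
for v in range(158,186): print(v,[tuple(im[v,u].tolist()) for u in(400,402,404,406)],'|',[tuple(a[v,u].tolist()) for u in(400,402,404,406)])
E
```

```text
0.13 [402.1 180.1]
0.142 [402.6 175.3]
0.153 [403. 171.]
0.165 [403.5 166.2]
158 [(117, 118, 114), (119, 117, 113), (113, 112, 109), (35, 36, 39)] | [(67, 43, 27), (75, 44, 20), (135, 133, 124), (168, 166, 152)]
159 [(98, 98, 94), (125, 125, 121), (102, 103, 100), (30, 33, 36)] | [(74, 46, 30), (76, 44, 20), (184, 178, 162), (187, 183, 170)]
160 [(90, 89, 88), (126, 124, 120), (104, 103, 100), (35, 36, 36)] | [(77, 48, 28), (77, 44, 24), (174, 168, 155), (184, 177, 167)]
161 [(89, 88, 87), (125, 125, 121), (85, 84, 83), (29, 31, 33)] | [(80, 50, 28), (78, 45, 23), (155, 150, 140), (177, 170, 160)]
162 [(89, 88, 86), (126, 126, 122), (76, 76, 75), (33, 34, 36)] | [(81, 52, 32), (79, 45, 25), (140, 134, 125), (180, 173, 163)]
163 [(74, 73, 72), (125, 124, 120), (57, 55, 56), (33, 33, 36)] | [(85, 55, 37), (78, 47, 25), (130, 123, 112), (185, 178, 167)]
164 [(49, 51, 50), (125, 125, 121), (42, 40, 43), (25, 26, 28)] | [(82, 52, 31), (78, 48, 25), (128, 119, 107), (196, 189, 177)]
165 [(61, 64, 64), (124, 123, 119), (82, 84, 82), (67, 67, 65)] | [(83, 53, 32), (78, 47, 29), (117, 108, 99
[... 2078 characters left out ...]
45, 121, 91), (141, 116, 86), (138, 115, 86), (199, 170, 132)] | [(217, 188, 148), (219, 190, 149), (219, 190, 150), (220, 191, 151)]
182 [(150, 126, 96), (149, 124, 95), (147, 123, 94), (155, 131, 99)] | [(220, 192, 151), (218, 190, 150), (220, 191, 151), (225, 198, 157)]
183 [(150, 127, 96), (149, 126, 96), (154, 130, 99), (152, 130, 99)] | [(220, 192, 152), (220, 192, 152), (224, 197, 157), (230, 205, 164)]
184 [(154, 131, 99), (154, 131, 100), (159, 136, 104), (158, 136, 103)] | [(225, 199, 156), (228, 202, 161), (232, 206, 165), (233, 208, 166)]
185 [(165, 141, 107), (163, 140, 105), (169, 146, 111), (171, 148, 113)] | [(231, 205, 162), (236, 209, 167), (241, 216, 172), (241, 216, 174)]
```

The scene pixels show a real fingertip about 20 mm higher than the reported TCP: the tip is at row 166.5 and the knob top at about 171. So there has been no contact yet. I'll keep pressing down until I feel force.

>>> drive_tool:
  motion:
    - [[0, 0, 0], [0, 0, -0.007], 0]
    - [[0, 0, 0], [0, 0, -0.007], 0]

```text
time: 5.3
position: [0.5324, -0.0611, 0.1307]
tcp_rot: [0.0, 0.653, 0.757, 0.0]
ft_force: [0.4, 0.5, 5.3]
grip_width: -0.004
grasp_force: 2.5
```

>>> drive_tool:
  motion:
    - [[0, 0, 0], [0, 0, -0.005], 0]
    - [[0, 0, 0], [0, 0, -0.005], 0]

```text
time: 5.5
position: [0.5325, -0.0611, 0.1281]
tcp_rot: [0.0, 0.654, 0.757, 0.0]
ft_force: [-0.9, 0.4, 5.5]
grip_width: -0.003
grasp_force: 2.5
```

>>> drive_tool:
  motion:
    - [[0, 0, 0], [0, 0, -0.005], 0]
    - [[0, 0, 0], [0, 0, -0.005], 0]

```text
time: 5.7
position: [0.5325, -0.0611, 0.1251]
tcp_rot: [0.0, 0.654, 0.757, 0.0]
ft_force: [-0.8, 0.3, 5.8]
grip_width: -0.0
grasp_force: 2.5
```

>>> drive_tool:
  motion:
    - [[0, 0, 0], [0, 0, -0.005], 0]
    - [[0, 0, 0], [0, 0, -0.005], 0]

```text
time: 5.9
position: [0.5325, -0.0611, 0.1221]
tcp_rot: [0.0, 0.653, 0.757, 0.0]
ft_force: [-1.3, 0.5, 5.1]
grip_width: 0.001
grasp_force: 2.5
```

>>> drive_tool:
  motion:
    - [[0, 0, 0], [0, 0, -0.005], 0]
    - [[0, 0, 0], [0, 0, -0.005], 0]

```text
time: 6.1
position: [0.5325, -0.0611, 0.1191]
tcp_rot: [0.0, 0.654, 0.757, 0.0]
ft_force: [-0.5, 0.9, 4.7]
grip_width: 0.002
grasp_force: 2.5
```

>>> drive_tool:
  motion:
    - [[0, 0, 0], [0, 0, -0.005], 0]
    - [[0, 0, 0], [0, 0, 0], 0]

```text
time: 6.3
position: [0.5324, -0.0611, 0.1175]
tcp_rot: [0.0, 0.653, 0.757, 0.0]
ft_force: [-1.0, 0.4, 4.0]
grip_width: -0.002
grasp_force: 2.0
```

>>> drive_tool:
  motion:
    - [[0, 0, 0], [0, 0, -0.005], 0]
    - [[0, 0, 0], [0, 0, 0], 0]

```text
time: 6.5
position: [0.5326, -0.0611, 0.1167]
tcp_rot: [-0.0, 0.654, 0.757, 0.001]
ft_force: [-1.0, 1.2, 11.2]
grip_width: 0.002
grasp_force: 5.5
```

>>> drive_tool:
  motion:
    - [[0, 0, 0], [0, 0, -0.005], 0]
    - [[0, 0, 0], [0, 0, 0], 0]

```text
time: 6.7
position: [0.5327, -0.0611, 0.1164]
tcp_rot: [-0.0, 0.654, 0.757, 0.001]
ft_force: [-5.1, 1.1, 20.3]
grip_width: 0.002
grasp_force: 10.0
```

The lid is seated: it slid at about 6 N and stopped hard at 20 N. The stop at reported z=0.1166 against a true 0.142 shows the real fingertips are about 25 mm short of the reported TCP, which I'll account for. Next I rise and go to the label.

>>> drive_tool:
  motion:
    - [[0, 0, 0], [0, 0, 0.1], 0]
    - [[0, 0, 0], [0, 0, 0.16], 0]
    - [[0, 0, 0], [0, 0, 0.16], 0]
    - [[0, 0, 0], [-0.01, 0.15, 0.1], 45]
    - [[0, 0, -0.005], [-0.01, 0.155, 0], 45]
    - [[0, 0, -0.005], [-0.01, 0.155, 0], 45]
    - [[0, 0, -0.005], [-0.01, 0.155, 0], 45]
    - [[0, 0, -0.005], [-0.01, 0.155, 0], 45]
    - [[0, 0, -0.005], [-0.01, 0.155, 0], 45]
    - [[0, 0, -0.005], [-0.015, 0.155, 0], 45]

```text
time: 7.7
position: [0.5095, 0.2613, 0.2676]
tcp_rot: [0.0, 0.689, 0.725, -0.0]
ft_force: [1.3, 0.3, 0.1]
grip_width: 0.448
grasp_force: 0.0
```

>>> drive_tool:
  motion:
    - [[0, 0, -0.005], [-0.01, 0.155, -0.05], 45]
    - [[0, 0, 0], [0, 0, -0.05], 45]
    - [[0, 0, 0], [0, 0, 0], 45]
    - [[0, 0, 0], [0, 0, 0], 45]

```text
time: 8.1
position: [0.507, 0.3041, 0.2375]
tcp_rot: [0.0, 0.695, 0.719, -0.001]
ft_force: [-0.6, -0.1, 0.2]
grip_width: 0.452
grasp_force: 0.0
```

```bash
python3 - <<'E'
from h import *
shot('wrist');d=load('wrist');shot('top');shot('scene')
print(env.hold_point_z,d['pos'],R(d['rot']).round(3).tolist(),env.sense()['grip_width'])
h=cv2.cvtColor(d['color'],cv2.COLOR_RGB2HSV);m=cv2.inRange(h,np.array((105,120,50)),np.array((125,255,255)))
k,l,st,ce=cv2.connectedComponentsWithStats(m)
for i in range(1,k):
    if st[i,4]>60:
        print(st[i].tolist(),ce[i])
        x0,y0,w,hh,_=st[i]
        for v in range(y0,y0+hh,3):
            x=np.nonzero(l[v]==i)[0];print(v,x.min(),x.max(),end='; ')
print(proj(d,[.507,.310,.114]))
E
```

```text
0.0187 [0.50700991 0.30406079 0.23750263] [[-0.035, 0.999, -0.001], [0.999, 0.035, -0.002], [-0.002, -0.001, -1.0]] 0.4508607474218987
[317, 137, 12, 69, 545] [322.27889908 173.69357798]
137 322 323; 140 321 324; 143 320 325; 146 321 325; 149 321 325; 152 321 325; 155 321 325; 158 320 325; 161 318 327; 164 318 328; 167 318 327; 170 318 327; 173 317 327; 176 317 327; 179 317 327; 182 317 327; 185 317 327; 188 317 327; 191 317 327; 194 317 327; 197 320 324; 200 320 324; 203 320 323; (np.float64(320.91381072743485), np.float64(179.61189546435523))
```

>>> drive_tool:
  motion:
    - [[0, 0, 0], [0.003, 0.023, 0], 45]
    - [[0, 0, 0], [0, 0, -0.12], 45]
    - [[0, 0, 0], [0, 0, -0.12], 45]
    - [[0, 0, 0], [0, 0, -0.12], 45]
    - [[0, 0, 0], [0, 0, -0.08], 45]
    - [[0, 0, 0], [0, 0, -0.08], 45]
    - [[0, 0, 0], [0, 0, -0.04], 45]
    - [[0, 0, 0], [0, 0, -0.04], 45]
    - [[0, 0, 0], [0, 0, 0], 45]
    - [[0, 0, 0], [0, 0, 0], 45]

```text
time: 9.25
position: [0.5085, 0.3132, 0.0586]
tcp_rot: [0.0, 0.694, 0.72, 0.001]
ft_force: [0.1, 0.6, -0.3]
grip_width: 0.452
grasp_force: 0.0
```

```bash
python3 - <<'E'
from h import *
shot('wrist');d=load('wrist');shot('scene');s=load('scene')
print(d['pos'],env.sense()['ft_force'],proj(s,d['pos']),proj(s,d['pos']+[0,0,.025]))
A=cv2.resize(s['color'][180:290,200:320],None,fx=3.6,fy=3.6,interpolation=cv2.INTER_CUBIC)
B=cv2.resize(d['color'][120:320,220:420],None,fx=1.8,fy=1.98)
W=np.hstack([A,B]);print(W.shape);cv2.imwrite('pics/c6.png',W[:,:,::-1])
E
```

```text
[0.50854407 0.31317422 0.05856067] [-0.48412348 -0.07178969 -0.39593975] (np.float64(257.7013871084793), np.float64(247.5497992629697)) (np.float64(257.05748819934274), np.float64(236.96024593035685))
(396, 792, 3)
```

View pics/c6.png

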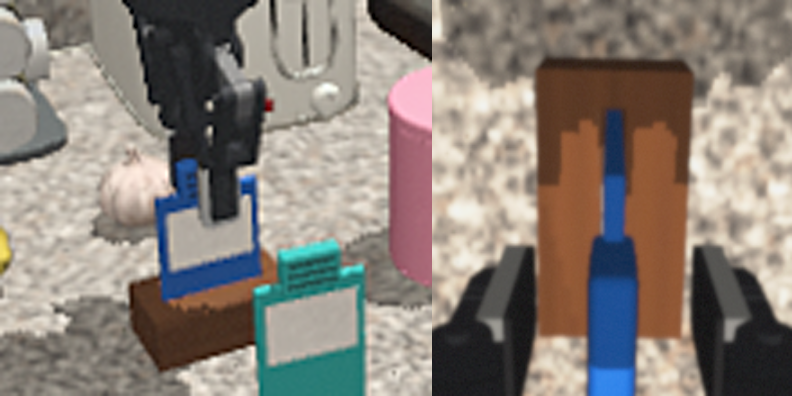

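The pads straddle the tab and are centred on it (the tab is at wrist crop column 613, midway between the fingers at 535 and 693). In the scene crop, the front finger tip at about (262,242) may be offset in y from the tab. I'll check that numerically.

```bash
python3 - <<'E'
from h import *
d=load('wrist');s=load('scene')
print('far tab edge y',on_z(d,321.5,239.7,.114),'plate far end',on_z(d,321,120+110/1.98,.096))
for z in(.059,.084): print(z,[np.round(proj(s,[.508-.024,y,z]),1).tolist() for y in(.302,.313,.324)])
print('tab in scene',proj(s,[.503,.328,.114]),proj(s,[.503,.296,.114]))
h=cv2.cvtColor(s['color'],cv2.COLOR_RGB2HSV);m=cv2.inRange(h,np.array((108,120,60)),np.array((125,255,255)))
y,x=np.nonzero(m[200:285,225:285]);print(x.min()+225,x.max()+225,y.min()+200,y.max()+200)
im=s['color'];print([(u,)+tuple(im[238,u].tolist()) for u in range(250,272)]);print([(v,)+tuple(im[v,261].tolist()) for v in range(230,250)])
E
```

```text
far tab edge y [0.50781116 0.33445894 0.114     ] plate far end [0.50698627 0.35347452 0.096     ]
0.059 [[267.2, 251.8], [262.1, 253.1], [256.9, 254.4]]
0.084 [[266.7, 241.1], [261.5, 242.3], [256.2, 243.6]]
tab in scene (np.float64(250.11308188872175), np.float64(226.498316544038)) (np.float64(265.3445401343622), np.float64(223.07245370507792))
243 271 224 262
[(250, 106, 115, 140), (251, 151, 148, 152), (252, 173, 163, 157), (253, 177, 169, 164), (254, 168, 163, 156), (255, 113, 109, 106), (256, 130, 129, 125), (257, 137, 135, 132), (258, 78, 77, 77), (259, 30, 31, 32), (260, 36, 37, 40), (261, 39, 40, 42), (262, 42, 43, 44), (263, 41, 44, 46), (264, 41, 40, 43), (265, 38, 40, 42), (266, 118, 114, 109), (267, 189, 180, 170), (268, 186, 178, 166), (269, 184, 172, 160), (270, 0, 42, 116), (271, 117, 115, 141)]
[(230, 37, 38, 41), (231, 38, 41, 42), (232, 39, 39, 42), (233, 41, 43, 46), (234, 38, 39, 41), (235, 41, 41, 42), (236, 42, 43, 45), (237, 42, 43, 45), (238, 39, 40, 42), (239, 38, 39, 40), (240, 21, 25, 27), (241, 102, 104, 101), (242, 141, 139, 134), (243, 170, 164, 156), (244, 177, 169, 161), (245, 179, 171, 162), (246, 179, 171, 162), (247, 178, 170, 160), (248, 180, 174, 164), (249, 184, 177, 167)]
```

The front fingertip is at scene row 241.5, u 256–266. That matches y≈0.313 and true tip z≈0.085, so the 25 mm offset is confirmed and the tab is between the pads. I grip now.

>>> drive_tool:
  motion:
    - [[0, 0, 0], [0, 0, 0], 0]
    - [[0, 0, 0], [0, 0, 0], 0]
    - [[0, 0, 0], [0, 0, 0], 0]
    - [[0, 0, 0], [0, 0, 0], 0]
    - [[0, 0, 0], [0, 0, 0], 0]
  force: 60

```text
time: 9.85
position: [0.5084, 0.3133, 0.0587]
tcp_rot: [0.0, 0.694, 0.72, 0.001]
ft_force: [-0.3, 0.4, 5.8]
grip_width: 0.108
grasp_force: 59.3
```

>>> drive_tool:
  motion:
    - [[0, 0, 0], [0, 0, 0.03], 0]
    - [[0, 0, 0], [0, 0, 0.06], 0]
    - [[0, 0, 0], [0, 0, 0.1], 0]
    - [[0, 0, 0], [0, 0, 0.1], 0]
    - [[0, 0, 0], [0, 0, 0.1], 0]
    - [[0, 0, 0], [0, 0, 0.1], 0]
    - [[0, 0, 0], [0, 0, 0.1], 0]
    - [[0, 0, 0], [0, 0, 0], 0]

```text
time: 10.65
position: [0.5105, 0.3138, 0.2393]
tcp_rot: [0.001, 0.694, 0.72, 0.004]
ft_force: [1.0, -0.7, -1.5]
grip_width: 0.109
grasp_force: 58.7
```

```bash
python3 - <<'E'
from h import *
st=env.sense();print(st['position'],st['tcp_rot'],st['grip_width'],st['grasp_force'])
shot('scene');shot('wrist');shot('top')
for n in('scene','wrist','top'):
    d=load(n);h=cv2.cvtColor(d['color'],cv2.COLOR_RGB2HSV);m=cv2.inRange(h,np.array((105,120,50)),np.array((125,255,255)))
    k,l,s,ce=cv2.connectedComponentsWithStats(m)
    for i in range(1,k):
        if s[i,4]>60: print(n,s[i].tolist(),ce[i])
s=load('scene');p=st['position']
# expected label bottom corners: tip true = p.z+.025, label bottom = tip-.085+.008
b=p[2]+.025-.085+.008
print('exp bottom z',b,[np.round(proj(s,[p[0]-.003,p[1]+dy,b+dz]),1).tolist() for dy in(-.03,.03) for dz in(0,.088)])
E
```

```text
[0.51045815 0.31376725 0.23928144] [0.00072823 0.69419767 0.7197733  0.00393337] 0.10868272166955277 58.68833363056183
scene [236, 136, 32, 56, 750] [251.10933333 172.292     ]
wrist [306, 172, 29, 166, 3083] [320.43042491 272.63704184]
exp bottom z 0.1872814366807723 [[268.7, 187.6], [266.8, 144.1], [239.1, 193.2], [235.6, 148.7]]
```

Label held (opening 9 mm, 59 N), and its blue mask sits where expected. I carry it to above the rail.

>>> drive_tool:
  motion:
    - [[0, 0, 0.0034], [-0.03, -0.144, 0.04], 0]
    - [[0, 0, 0.0034], [-0.03, -0.144, 0.04], 0]
    - [[0, 0, 0.0034], [-0.03, -0.144, 0], 0]
    - [[0, 0, 0.0034], [-0.03, -0.144, 0], 0]
    - [[0, 0, 0.0034], [-0.03, -0.144, 0], 0]
    - [[0, 0, 0.0034], [-0.03, -0.144, 0], 0]
    - [[0, 0, 0.0034], [-0.03, -0.144, 0], 0]
    - [[0, 0, 0.0034], [-0.03, -0.144, 0], 0]
    - [[0, 0, 0.0034], [-0.03, -0.144, 0], 0]
    - [[0, 0, 0], [0, 0, 0], 0]

```text
time: 11.8
position: [0.4235, -0.0816, 0.258]
tcp_rot: [-0.001, 0.663, 0.749, -0.002]
ft_force: [0.1, 0.2, -0.7]
grip_width: 0.114
grasp_force: 58.6
```

>>> drive_tool:
  motion:
    - [[0, 0, 0], [0, 0, -0.1], 0]
    - [[0, 0, 0], [0, 0, -0.1], 0]
    - [[0, 0, 0], [0, 0, -0.1], 0]
    - [[0, 0, 0], [0, 0, -0.08], 0]
    - [[0, 0, 0], [0, 0, -0.06], 0]
    - [[0, 0, 0], [0, 0, 0], 0]
    - [[0, 0, 0], [0, 0, 0], 0]

```text
time: 12.5
position: [0.4261, -0.0756, 0.1263]
tcp_rot: [-0.001, 0.659, 0.752, -0.001]
ft_force: [-0.7, -0.6, -0.5]
grip_width: 0.106
grasp_force: 58.6
```

```bash
python3 - <<'E'
from h import *
st=env.sense();print(st['position'],R(st['tcp_rot']).round(4).tolist(),st['joints'].round(2),st['ft_force'])
shot('wrist');d=load('wrist');shot('scene');shot('top')
im=d['color'];h=cv2.cvtColor(im,cv2.COLOR_RGB2HSV);m=cv2.inRange(h,np.array((105,120,50)),np.array((125,255,255)))
k,l,s,ce=cv2.connectedComponentsWithStats(m)
for i in range(1,k):
    if s[i,4]>60: print(s[i].tolist(),ce[i])
for v in range(100,340,8):
    x=np.nonzero(m[v])[0]
    if len(x): print(v,x.min(),x.max(),end='; ')
print()
n=np.array([np.cos(.13),np.sin(.13)]);w=np.array([-n[1],n[0]]);r=np.array([.4282,-.0743])
for a in(.03,.05,.07):
    print(a,[np.round(proj(d,np.r_[r+n*x+w*a,z]),1).tolist() for x,z in((-.010,.043),(.004,.055),(.010,.055))])
for v in(90,100,110,120,130): print(v,[(u,)+tuple(im[v,u].tolist()) for u in range(285,350,2)])
E
```

```text
[ 0.42611427 -0.07557715  0.12633776] [[-0.1323, 0.9912, -0.0025], [0.9912, 0.1323, -0.0001], [0.0003, -0.0025, -1.0]] [-0.34  0.42  0.54  2.33 -0.46  0.49  0.7 ] [-0.72807722 -0.55912455 -0.51875399]
[306, 171, 29, 169, 3118] [320.46824888 272.37235407]
172 319 324; 180 318 324; 188 318 324; 196 317 324; 204 316 324; 212 316 325; 220 316 325; 228 316 325; 236 316 325; 244 309 332; 252 308 333; 260 307 334; 268 307 334; 276 307 334; 284 308 333; 292 308 333; 300 308 333; 308 308 333; 316 308 333; 324 308 333; 332 309 331; 
0.03 [[310.6, 157.1], [330.3, 159.6], [338.9, 159.6]]
0.05 [[310.5, 129.1], [330.6, 130.2], [339.4, 130.2]]
0.07 [[310.4, 99.9], [330.9, 99.5], [340.0, 99.5]]
90 [(285, 114, 102, 95), (287, 109, 98, 89), (289, 107, 97, 87), (291, 94, 87, 80), (293, 96, 91, 84), (295, 113, 105, 96), (297, 124, 116, 106), (299, 123, 114, 104), (301, 121, 111, 101), (303, 126, 112, 99), (305, 140, 126, 111), (307, 148, 135, 119), (309, 149, 137, 124), (311, 152, 142, 128), (313, 150, 138, 124), (315, 132, 122, 111), (317, 116, 107, 98), (319, 134, 125, 114), (321, 158, 147, 132), (323
[... 2426 characters left out ...]
285, 238, 235, 224), (287, 213, 200, 182), (289, 176, 164, 149), (291, 157, 146, 135), (293, 149, 137, 128), (295, 148, 138, 127), (297, 172, 160, 147), (299, 206, 190, 174), (301, 218, 204, 184), (303, 219, 207, 187), (305, 191, 177, 162), (307, 145, 141, 134), (309, 145, 145, 138), (311, 130, 129, 124), (313, 130, 128, 121), (315, 130, 127, 121), (317, 130, 126, 116), (319, 156, 125, 89), (321, 62, 53, 43), (323, 42, 40, 40), (325, 41, 42, 39), (327, 100, 80, 55), (329, 121, 94, 59), (331, 165, 127, 79), (333, 193, 148, 92), (335, 194, 148, 92), (337, 182, 138, 86), (339, 188, 144, 88), (341, 197, 151, 92), (343, 202, 155, 96), (345, 204, 156, 95), (347, 207, 158, 97), (349, 211, 163, 99)]
```

```bash
python3 - <<'E'
from h import *
d=load('wrist');n=np.array([np.cos(.13),np.sin(.13)]);w=np.array([-n[1],n[0]]);r=np.array([.4282,-.0743])
for nm,u,v,z in(('bot',322,173,.074),('top',321,225,.162),('tcp',0,0,0),('board',330.5,120,.055),('boardR',339.3,120,.055),('strip L',320,120,.018),('strip R',326.8,120,.018),('lip inner',318,120,.043)):
    p=(d['pos'] if nm=='tcp' else on_z(d,u,v,z))[:2]-r
    print(nm,'n %.4f w %.4f'%(p@n,p@w))
im=d['color']
for v in(165,168,171,173,175): print(v,[(u,)+tuple(im[v,u].tolist()) for u in range(314,330)])
# top camera check of board
t=load('top');I=t['color']
for a in(-.1,-.13,-.16):
    print(a,[np.round(proj(t,np.r_[r+n*x+w*a,z]),1).tolist() for x,z in((-.012,.043),(.004,.055),(.010,.055))])
    u,v=proj(t,np.r_[r+n*.004+w*a,.055]);u=int(round(u));print([(y,)+tuple(I[y,u].tolist()) for y in range(int(v)-6,int(v)+12)])
E
```

```text
bot n -0.0018 w 0.0240
top n -0.0024 w 0.0189
tcp n -0.0022 w -0.0010
board n 0.0039 w 0.0567
boardR n 0.0098 w 0.0568
strip L n -0.0033 w 0.0556
strip R n 0.0020 w 0.0556
lip inner n -0.0047 w 0.0563
165 [(314, 182, 178, 172), (315, 181, 177, 170), (316, 176, 172, 165), (317, 162, 157, 150), (318, 137, 124, 114), (319, 123, 101, 77), (320, 93, 73, 53), (321, 55, 47, 41), (322, 44, 39, 38), (323, 40, 39, 34), (324, 41, 38, 35), (325, 41, 39, 38), (326, 58, 49, 42), (327, 81, 65, 46), (328, 97, 76, 48), (329, 114, 90, 58)]
168 [(314, 182, 179, 172), (315, 180, 176, 169), (316, 176, 173, 167), (317, 162, 157, 152), (318, 136, 124, 113), (319, 121, 100, 77), (320, 90, 72, 54), (321, 64, 56, 52), (322, 53, 51, 50), (323, 45, 41, 42), (324, 40, 38, 38), (325, 43, 39, 36), (326, 57, 51, 41), (327, 80, 65, 44), (328, 100, 79, 54), (329, 116, 90, 58)]
171 [(314, 181, 178, 171), (315, 176, 174, 167), (316, 161, 159, 155), (317, 121, 121, 125), (318, 77, 79, 95), (319, 58, 59, 82), (320, 43, 50, 77), (321, 34, 49, 78), (322, 33, 48, 76), (323, 30, 46, 72), (324, 34, 42, 60), (325, 41, 40, 46),
[... 1215 characters left out ...]
210, 67, 78, 74), (211, 70, 78, 74), (212, 69, 80, 73), (213, 67, 79, 74), (214, 71, 82, 76), (215, 67, 79, 73), (216, 68, 80, 75), (217, 69, 80, 75), (218, 64, 76, 74), (219, 67, 78, 73), (220, 63, 73, 68), (221, 64, 64, 60), (222, 68, 64, 58), (223, 79, 73, 68), (224, 89, 82, 79), (225, 87, 82, 77)]
-0.16 [[476.3, 219.5], [476.3, 212.1], [475.8, 209.6]]
[(206, 73, 90, 88), (207, 75, 94, 89), (208, 73, 89, 85), (209, 74, 90, 84), (210, 72, 88, 85), (211, 75, 90, 86), (212, 75, 92, 87), (213, 72, 87, 85), (214, 71, 87, 83), (215, 74, 89, 85), (216, 72, 90, 84), (217, 70, 86, 82), (218, 75, 89, 85), (219, 70, 87, 83), (220, 71, 80, 75), (221, 71, 71, 66), (222, 73, 69, 67), (223, 98, 93, 91)]
```

The label plate sits about 2 mm in front of the slot centre. I shift it by that much and descend.

>>> drive_tool:
  motion:
    - [[0, 0, 0], [0.007, 0.011, 0], 0]
    - [[0, 0, 0], [0, 0, -0.03], 0]
    - [[0, 0, 0], [0, 0, -0.03], 0]
    - [[0, 0, 0], [0, 0, -0.02], 0]
    - [[0, 0, 0], [0, 0, -0.02], 0]
    - [[0, 0, 0], [0, 0, -0.015], 0]
    - [[0, 0, 0], [0, 0, -0.015], 0]

```text
time: 13.35
position: [0.4289, -0.0727, 0.0874]
tcp_rot: [-0.0, 0.659, 0.752, -0.0]
ft_force: [0.4, -0.3, -0.4]
grip_width: 0.104
grasp_force: 58.6
```

>>> drive_tool:
  motion:
    - [[0, 0, 0], [0, 0, -0.015], 0]
    - [[0, 0, 0], [0, 0, -0.015], 0]
    - [[0, 0, 0], [0, 0, 0], 0]

```text
time: 13.65
position: [0.4287, -0.0726, 0.0784]
tcp_rot: [-0.0, 0.659, 0.752, -0.0]
ft_force: [-0.2, -0.1, -0.1]
grip_width: 0.103
grasp_force: 58.6
```

>>> drive_tool:
  motion:
    - [[0, 0, 0], [0, 0, -0.012], 0]
    - [[0, 0, 0], [0, 0, -0.012], 0]
    - [[0, 0, 0], [0, 0, 0], 0]

```text
time: 13.95
position: [0.4288, -0.0725, 0.0714]
tcp_rot: [-0.0, 0.659, 0.752, -0.0]
ft_force: [0.5, -0.2, -0.9]
grip_width: 0.106
grasp_force: 58.6
```

>>> drive_tool:
  motion:
    - [[0, 0, 0], [0, 0, -0.007], 0]
    - [[0, 0, 0], [0, 0, -0.007], 0]
    - [[0, 0, 0], [0, 0, 0], 0]

```text
time: 14.25
position: [0.4291, -0.0726, 0.0675]
tcp_rot: [0.0, 0.659, 0.752, 0.0]
ft_force: [-0.6, -0.6, 2.7]
grip_width: 0.107
grasp_force: 59.1
```

>>> drive_tool:
  motion:
    - [[0, 0, 0], [0, 0, -0.007], 0]
    - [[0, 0, 0], [0, 0, 0], 0]

```text
time: 14.45
position: [0.4291, -0.0726, 0.0654]
tcp_rot: [0.0, 0.659, 0.752, 0.0]
ft_force: [-1.2, 0.3, 3.8]
grip_width: 0.104
grasp_force: 59.3
```

The label is in the slot and on the strip (2.7 N, rising as the spring should). I press it home.

>>> drive_tool:
  motion:
    - [[0, 0, 0], [0, 0, -0.007], 0]
    - [[0, 0, 0], [0, 0, -0.005], 0]
    - [[0, 0, 0], [0, 0, 0], 0]

```text
time: 14.75
position: [0.4291, -0.0726, 0.0619]
tcp_rot: [0.0, 0.659, 0.752, 0.0]
ft_force: [-0.3, 1.5, 5.9]
grip_width: 0.108
grasp_force: 59.7
```

>>> drive_tool:
  motion:
    - [[0, 0, 0], [0, 0, -0.005], 0]
    - [[0, 0, 0], [0, 0, -0.004], 0]
    - [[0, 0, 0], [0, 0, 0], 0]

```text
time: 15.05
position: [0.4292, -0.0724, 0.0601]
tcp_rot: [-0.0, 0.659, 0.752, 0.001]
ft_force: [-2.9, 1.2, 18.8]
grip_width: 0.109
grasp_force: 61.9
```

>>> drive_tool:
  motion:
    - [[0, 0, 0], [0, 0, -0.003], 0]
    - [[0, 0, 0], [0, 0, 0], 0]

```text
time: 15.25
position: [0.4292, -0.0722, 0.0598]
tcp_rot: [-0.0, 0.659, 0.752, 0.001]
ft_force: [-4.0, 1.9, 27.7]
grip_width: 0.109
grasp_force: 63.2
```

>>> drive_tool:
  motion:
    - [[0, 0, 0], [0, 0, 0.002], 0]
    - [[0, 0, 0], [0, 0, 0], 0]
    - [[0, 0, 0], [0, 0, 0], 0]
    - [[0, 0, 0], [0, 0, 0], 0]
    - [[0, 0, 0], [0, 0, 0], 0]

```text
time: 15.75
position: [0.4292, -0.0723, 0.06]
tcp_rot: [-0.0, 0.659, 0.752, 0.001]
ft_force: [-2.7, 1.6, 22.1]
grip_width: 0.11
grasp_force: 62.0
```

```bash
python3 - <<'E'
from h import *
st=env.sense();p=st['position'];print(p,st['ft_force'],st['grasp_force'],st['qd'].round(3))
shot('scene');s=load('scene');h=cv2.cvtColor(s['color'],cv2.COLOR_RGB2HSV);m=cv2.inRange(h,np.array((105,120,50)),np.array((125,255,255)))
k,l,t,ce=cv2.connectedComponentsWithStats(m)
for i in range(1,k):
    if t[i,4]>60: print(t[i].tolist(),ce[i])
n=np.array([np.cos(.13),np.sin(.13)]);w=np.array([-n[1],n[0]]);r=np.array([.4285,-.0735])
print('expected plate corners',[np.round(proj(s,np.r_[r-n*.0025+w*a,z]),1).tolist() for a in(-.03,.03) for z in(.043,.098)])
q=p[:2]-np.array([.4282,-.0743]);print('off',q@n,q@w)
E
```

```text
[ 0.42919656 -0.07230198  0.06003693] [-2.6708552   1.5894204  22.06429276] 61.98415517807007 [ 0.001  0.    -0.002  0.     0.002 -0.002 -0.001]
[421, 201, 19, 37, 193] [428.24870466 222.25388601]
expected plate corners [[440.5, 227.1], [443.7, 205.7], [422.3, 234.3], [425.1, 212.4]]
off 0.0012471625670172964 0.00185197501668187
```

The label matches the expected seated pose in the scene view. It is held at the hard stop with 22 N and is at rest, so I hand in.

```bash
python3 -c "
from rig import env
print(env.job_done())"
```

```text
the job is handed in; nothing more can be done
None
```

I pressed the canister lid to its stop, then put the blue label in the rail in front of the canister and held it pressed home at about 22 N; the job is handed in at about 16 s, and the hand-in returned no verdict.

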